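# Third hand: press a display riser against two stop pins

### The arm

A 6-joint arm with a two-finger parallel gripper is mounted at the origin on the work surface. World frame = base frame: x ahead of the robot, y to its left, z up, the work surface at z = 0. Lengths are in mm, angles in rad, forces in N, time in s.
With the tool pointing down it reaches from about 275 to 850 mm from the base axis. Payload 5.2 kg.
Tool frame: the origin (TCP) lies midway between the tips of the shut fingers; the grasp point (between the pads) lies 19 mm behind it (env.hold_point_z is the distance from the TCP to the grasp point, in mm); z points along the fingers, y is the line along which they close (so a half turn about z gives the same grasp; the last joint's range is limited). The gripper opens to 85 mm and grips with 20 to 120 N. Pads are 22 mm wide; open, the fingers measure 114 mm over their backs; the gripper's body (76 mm by 85 mm) begins 54 mm behind the grasp point. The pads swing forward as they close: fully open they stand 13 mm farther back than shut.
Start: joints at [-1.531, 0.259, 1.535, -0, 1.348, -0.203], TCP at [132.253, -533.867, 231.31] pointing down, gripper open.
Joint ranges: [-3.14, 3.14], [-0.91, 2.08], [0.19, 2.58], [-1.22, 4.36], [0.22, 2.71], [-3.12, 3.12]. Speed limits (rad/s): [2.57, 2.57, 3.14, 3.14, 3.14, 3.14].

### API

Orientations are given as a rotation vector (axis times angle).
In Python, from station import get_state, imaging, env gives the robot as it stands. The module is installed in compiled form; this text tells all that it offers.
- The arm moves only by the shell command python3 -m handwheel 'ROWS' [OPENING] [FORCE]. ROWS is JSON, a list of rows, each a list of 4 numbers: the shift along the tool's x, y, z in m, then the turn about the tool's z in rad. In form: [[tx, ty, tz, roll], ...]. A call has 1 to 12 rows; each row shifts and turns the commanded pose from where the row before left it, along the tool's axes as they then stand; what a row does not reach is not made up. A row lasts 1/10 s, in which the tool goes at most 50 mm and 8.59 degrees, less where a joint would pass 70% of its speed; a pose out of reach is approached as far as the arm can. A call is refused whole if a number of a shift passes 0.05 or a number of a turn 0.15, either way. A call with a gripper value outside its range is refused whole. OPENING is the opening, from 0 (shut) to 1 (fully open), set as the call begins (- or left out, the last holds). The fingers move at their own pace and stop on an object; FORCE is the grip in N (left out, the last holds). Time passes only in rows, so rows that do not move let the fingers close. It gives the time, the measured TCP pose, the force, the opening and the grip force at its end, in the units of the state.
- get_state(): the state, without advancing time (a new reading comes with each control period).
- imaging.read_camera(name): name is "scene" or "top" or "wrist"; returns the picture (400x640x3 uint8, red, green, blue); there is no depth.
- imaging.camera_params(name): a dict with "intrinsics" (3x3 intrinsics, pixels), "R" (3x3) and "t" (3): a world point X has camera coordinates R X + t. Camera axes: x right, y down, z forward; pixel columns grow to the right and rows downward; lengths in mm; the calibration is good to about 2 mm. A picture is of the moment at which its call begins: read the wrist's pose just before it. camera_params takes no time and is no camera call; for the wrist camera it gives the pose at the moment of the call.
- env.finish_job(): hands the job in; it is judged then, once.
The state is a dict: "t": time; "qpos": joint angles; "dq": joint speeds; "effort": joint torques, N m; "tcp_pos": TCP position; "ee_rot": TCP orientation; "contact_force": force on the tool from outside, world axes, zero at the start; "wrist_torque": the same for the moment, N m; "grip_width": opening from 0.0 (shut) to 1.0 (fully open); "grip_force": force on a finger pad.
Only numpy, scipy, OpenCV 4.12 (cv2) and the standard library are available. Lean on these libraries where they do the work, as an engineer would, in place of code of your own. Each camera call takes 0.05 s, during which the arm holds its last target. There are 200 camera calls.

### The job

Take the two red-banded steel stop pins from the wooden rack, drop one end-down, all the way, into each of the two holes of the jig's blue spring-loaded stop block and let go of them. Then push the slate-topped display riser along the jig squarely against both pins until the black pointer stands steadily in the green zone of the gauge (never in the red), and finish while still holding it pressed there, with the robot touching only the riser, so that a colleague can screw a price-ticket holder to it. Leave the yellow nut driver in the rack and everything else on the counter where it is.

Things in the scene. Friction and masses are not known exactly. Their poses are not given: they have to be found in the camera images.
- jig: Fixed flat plywood jig, 310 long (x, -150 to +160, then an end plate) x 270 wide (y), deck top 45 above the counter; origin under its middle; yaw varies. +x is the pressing direction: the stop block lies between two rails at the +x end, the riser on the deck at the -x end. Rails are level with the deck and the block 2 mm lower, so the riser slides along x over the block up to the pins.
- stop_block (a joint): Slide of the blue stop block (90 along x, 180 wide) in the jig's +x, in m: 0 at rest, 0.032 at its hard end. A spring pushes it back: force = 1.8 N + 0.6 N per mm. A black pointer on it runs over a gauge strip on the +y side rail: white 0 to 0.009, green 0.009 to 0.019 (about 7 to 13 N), white to 0.024, red above 0.024.
- hole_left (a point): Centre of the mouth of the stop block's hole at jig y = +70 mm; at rest at jig x = +60 mm, 43 mm above the counter; moves with the block. Round blind hole, 18 mm across, 28 mm deep, with a 2 mm chamfer.
- hole_right (a point): The same, for the hole at jig y = -70 mm (140 mm from the other).
- rack: Fixed wooden rack, 70 (x) x 200 (y) x 50 high, origin at the middle of its underside, varying place and yaw. Three 19 mm holes, 35 mm deep, in a row along its y at -65, 0 and +65 mm, hold the two pins and the nut driver, in varying order.
- pin_a_mid (a point): Centre (half-way up) of a steel stop pin: plain upright rod 16 in diameter, 100 long, chamfered foot, red band at its top, 0.15 kg; z is its long axis. It stands 65 mm out of the rack at the start, centre 65 mm above the counter; fully home in a stop block hole its centre is again at 65 mm. Either pin may go in either hole.
- pin_b_mid (a point): The same, for the second stop pin.
- riser_mid (a point): Centre of the loose display riser: wooden skirt with dark slate top, 70 deep (x) x 230 long (y) x 50 high, upright on the jig's deck (centre 70 mm above the counter), about 0.45 kg, slides easily, its x within about 10 degrees of the jig's x. Its far (+x) long face goes against the pins, its near (-x) face is the one to push, at its middle. It starts 50 to 85 mm short of the pins.
- driver_mid (a point): Bystander: nut driver standing in the third hole of the rack, black shaft 16 in diameter, yellow handle 22 in diameter, 105 high over all; point half-way up. To be left alone.
- jar: Bystander: amber jar, 60 in diameter, 80 high; origin at its underside.
- screwdriver: Bystander: screwdriver lying on the counter; origin on its underside.
- mug: Bystander: white mug, 80 in diameter, 90 high; origin at its underside.
- screw_tray: Bystander: open grey plastic tray, 100 x 140 x 30; origin at its underside.
- cake_ring: Bystander: steel cake ring, 100 in diameter, 45 high; origin at its underside.

How it is judged:
By the outcome, as a careful person would: the job done as asked, in the order asked, and still so for the second after the job is handed in, while the arm keeps its last pose, push and grip.
It also fails if it takes over 72 s, if anything falls off the work surface, if the arm or the gripper's body presses on something with over 40 N, if the wrist force passes 120 N, or if a joint passes its speed limit or range.

## Working session

There is one attempt and no reset: what is moved stays moved. The work goes in short steps, Python scripts to look and compute and a shell command to move; the robot and the scene stay as the last step left them, time stands still between calls to the robot, and variables do not carry over. Pictures are saved under pics/ and viewed, at most 10 in all, crops included, and the job is handed in when it is done.

```bash
mkdir -p pics; python3 - <<'E'
from station import get_state, imaging, env
import cv2, numpy as np
s=get_state();print(s['t'],s['tcp_pos'],s['ee_rot'],s['grip_width'],env.hold_point_z)
for n in("top","scene"):
    im=imaging.read_camera(n);cv2.imwrite(f"pics/{n}0.png",im[:,:,::-1])
    p=imaging.camera_params(n);print(n,np.round(p["intrinsics"],1).tolist(),np.round(-p["R"].T@p["t"],0),np.round(p["R"],2).tolist())
a=cv2.imread("pics/top0.png")
E
```

```text
0.0 [ 132.2413235  -533.32379597  230.45275173] [-3.11664613e+00 -3.80227229e-01 -2.84762015e-04] 1.0035368135393297 18.700000000000003
top [[409.3, 0.0, 321.7], [0.0, 409.3, 206.7], [0.0, 0.0, 1.0]] [ 413.  -10. 1206.] [[0.01, -1.0, 0.01], [-0.99, -0.01, -0.14], [0.14, -0.01, -0.99]]
scene [[402.7, 0.0, 323.9], [0.0, 402.7, 203.8], [0.0, 0.0, 1.0]] [1501.  216.  944.] [[-0.24, 0.97, -0.01], [0.65, 0.16, -0.74], [-0.72, -0.18, -0.67]]
```

View pics/top0.png

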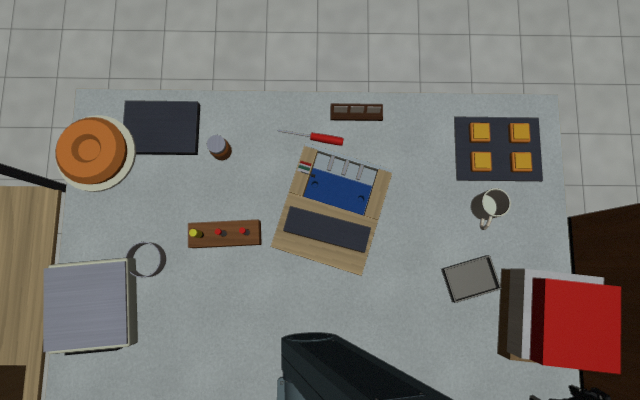

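View pics/scene0.png

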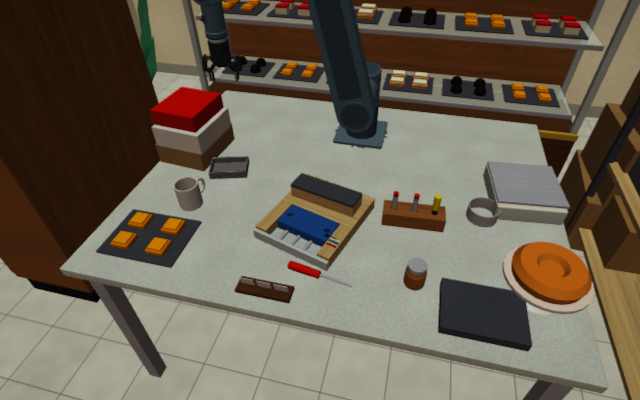

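The top view shows the jig around (335,210) with +x pointing up. The blue block is at (340,190), the slate riser at (327,229) and the rack at (224,233). In the rack the driver is at (193,233), with red pins at (219,231) and (243,230). The scene view confirms this.

```bash
cat > h.py <<'E'
from station import get_state, imaging, env
import cv2, numpy as np
from scipy.spatial.transform import Rotation as Ro
def ray(n,uv,z,p=None):
    p=p or imaging.camera_params(n); uv=np.atleast_2d(np.float64(uv))
    d=np.c_[uv,np.ones(len(uv))]@np.linalg.inv(p["intrinsics"]).T@p["R"]
    c=-p["R"].T@p["t"]; return c+d*((z-c[2])/d[:,2])[:,None]
def tri(na,a,nb,b):
    P=[]
    for n in(na,nb):
        p=imaging.camera_params(n);P.append(p["intrinsics"]@np.c_[p["R"],p["t"]])
    X=cv2.triangulatePoints(P[0],P[1],np.float64(a).reshape(2,1),np.float64(b).reshape(2,1));return X[:3,0]/X[3,0]
def blobs(m,amin=8):
    n,l,s,c=cv2.connectedComponentsWithStats(m.astype(np.uint8))
    return [(s[i,4],np.round(c[i],1),s[i,:4],l==i) for i in range(1,n) if s[i,4]>=amin]
def yaw():
    R=Ro.from_rotvec(get_state()['ee_rot']).as_matrix();return np.arctan2(R[1,0],R[0,0]),R
def goto(xyz,yw=None):
    "tool-frame shift (mm) and roll (rad): shift first, then roll"
    s=get_state();y,R=yaw();d=R.T@(np.array(xyz)-s['tcp_pos'])
    r=0 if yw is None else -((yw-y+np.pi)%(2*np.pi)-np.pi)
    print("shift mm",np.round(d,1),"roll",round(r,3),"| tcp",np.round(s['tcp_pos'],1),"yaw",round(y,3),"t",s['t'])
def red(h,s,v): return ((h<8)|(h>172))&(s>150)&(v>70)
def hsv(im): return cv2.split(cv2.cvtColor(im,cv2.COLOR_RGB2HSV))
E
python3 - <<'E'
from h import *
for n in("top","scene"):
    im=cv2.imread(f"pics/{n}0.png")[:,:,::-1].copy();h,s,v=hsv(im)
    for nm,m in(("red",red(h,s,v)),("blue",(h>100)&(h<125)&(s>150)&(v>40)),("dark",(v<70)&(s<90)),("yel",(h>22)&(h<33)&(s>190)&(v>100))):
        for a,c,b,l in blobs(m,6):
            if n=="top" and not(180<c[0]<400 and 130<c[1]<270): continue
            if n=="scene" and not(250<c[0]<450 and 160<c[1]<260):continue
            print(n,nm,a,c,b, end=' ')
            if n=="top" and nm in("blue","dark") and a>500:
                r=cv2.minAreaRect(np.argwhere(l)[:,::-1].astype(np.float32));print(np.round(ray(n,cv2.boxPoints(r),43 if nm=="blue" else 95)[:,:2],1).tolist(),end='')
            print()
E
```

```text
top red 230 [326.8 138.7] [311 133  32  12] 
top red 23 [305.3 162.9] [300 161  11   5] 
top red 40 [241.8 229.9] [239 227   7   7] 
top red 40 [217.4 231.1] [214 228   8   7] 
top blue 1804 [337.6 191.4] [304 169  68  46] [[612.0, 37.3], [695.1, 13.0], [641.9, -159.1], [559.8, -133.1]]
top dark 17 [220.7 150.4] [214 145  12   9] 
top dark 16 [324.2 153.6] [318 152  13   5] 
top dark 13 [340.  158.5] [335 157  11   4] 
top dark 12 [355.  163.2] [350 162  10   4] 
top dark 18 [370.8 168.1] [364 166  14   6] 
top dark 10 [312.  174.9] [310 173   5   4] 
top dark 2150 [326.9 229.1] [284 207  87  46] [[507.4, 89.7], [575.6, 72.9], [517.4, -149.8], [450.1, -131.1]]
top dark 24 [223.4 233.1] [221 230   6   6] 
top dark 19 [246.7 232.2] [244 230   6   5] 
scene red 23 [395.6 193.7] [394 191   5   6] 
scene red 20 [416.5 196. ] [415 194   4   5] 
scene red 18 [330.9 244.8] [326 243  10   5] 
scene blue 1344 [306.7 224.6] [278 205  61  41] 
scene dark 1039 [326.7 189.9] [291 174  71  34] 
scene dark 15 [284. 212.] [277 205  15  15] 
scene dark 6 [434.2 212.5] [433 212   4   2] 
scene yel 71 [436.9 201.5] [434 195   7  15]
```

```bash
python3 - <<'E'
from h import *
for a,b in(((241.8,229.9),(395.6,193.7)),((217.4,231.1),(416.5,196))):
    print(tri("top",a,"scene",b).round(1),ray("top",a,112).round(1))
im=cv2.imread("pics/top0.png");c=cv2.resize(im[140:280,180:400],None,fx=3.6,fy=3.6,interpolation=cv2.INTER_CUBIC);cv2.imwrite("pics/crop.png",c)
p=imaging.camera_params("wrist");s=get_state();R=yaw()[1]
print("cam in tool",(R.T@(-p["R"].T@p["t"]-s['tcp_pos'])).round(1),(p["R"]@R).round(2).tolist(),p["intrinsics"].tolist())
E
```

```text
[506.4 197.1 112.1] [[506.3 197.9 112. ]]
[502.6 262.1 112.3] [[502.5 262.9 112. ]]
cam in tool [  81.2    0.3 -143.3] [[-0.0, 1.0, 0.0], [-0.95, 0.0, -0.31], [-0.31, -0.0, 0.95]] [[333.503807776067, 0.0, 316.8293103344377], [0.0, 333.503807776067, 197.98372610432008], [0.0, 0.0, 1.0]]
```

View pics/crop.png

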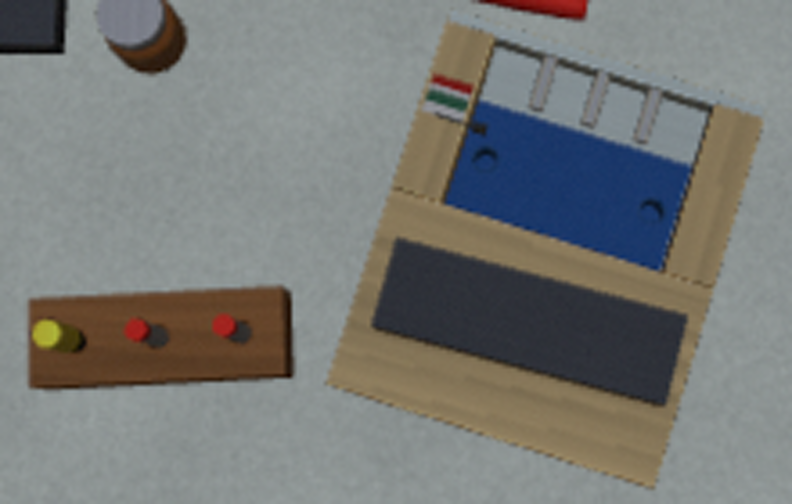

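Two clean pins stand at about (506,197) and (503,262). In the crop the holes are at (485,160) and (652,210), and the pointer is at (478,128). I'll move over the first pin with the tool turned so it closes across the rack.

```bash
python3 -m handwheel '[[0,0,0,-0.147],[0,0,0,-0.147],[0,0,0,-0.147],[0,0,0,-0.147],[0,0,0,-0.147],[0,0,0,-0.147],[0,0,0,-0.147],[0,0,0,-0.147],[0,0,0,-0.147],[0.043,0.022,0,0],[0.043,0.022,0,0],[0.043,0.022,0,0]]' 0.6
python3 -m handwheel '[[0.043,0.022,0,0],[0.043,0.022,0,0],[0.043,0.022,0,0],[0.043,0.022,0,0],[0.043,0.022,0,0],[0.043,0.022,0,0],[0.043,0.022,0,0],[0.043,0.022,0,0],[0.043,0.022,0,0],[0.043,0.022,0,0],[0.043,0.022,0,0],[0.043,0.022,0,0]]'
python3 -m handwheel '[[0.043,0.022,0,0],[0.03,0.015,0,0],[0,0,0,0],[0,0,0,0]]'
python3 - <<'E'
from h import *
p=imaging.camera_params("wrist");im=imaging.read_camera("wrist");cv2.imwrite("pics/w1.png",im[:,:,::-1])
h,s,v=hsv(im)
for a,c,b,l in blobs(red(h,s,v),15): print(a,c,b,ray("wrist",c,110,p).round(1))
goto([506.4,197.5,120],1.571)
E
```

```text
t: 1.3
tcp_pos: [199.1, -403.5, 230.6]
ee_rot: [-2.228, -2.214, -0.002]
contact_force: [0.8, -0.9, 0.3]
grip_width: 0.605
grip_force: 0.0
t: 2.5
tcp_pos: [465.8, 111.7, 231.1]
ee_rot: [-2.226, -2.216, 0.001]
contact_force: [0.6, -0.3, -0.2]
grip_width: 0.595
grip_force: 0.0
t: 2.9
tcp_pos: [502.3, 182.7, 230.4]
ee_rot: [-2.224, -2.217, 0.003]
contact_force: [-0.4, -0.2, -0.7]
grip_width: 0.597
grip_force: 0.0
426 [314.3  90.4] [303  79  23  24] [[501.7 261.6 110. ]]
341 [319.7 175.9] [310 166  21  21] [[505.8 195.4 110. ]]
134 [497.3 298.3] [489 287  17  24] [[669.4  78.7 110. ]]
907 [546.4 322. ] [529 295  37  58] [[720.1  52.4 110. ]]
shift mm [ 15.7   4.3 110.7] roll -0.005 | tcp [502.2 181.9 230.7] yaw 1.566 t 2.95
```

View pics/w1.png

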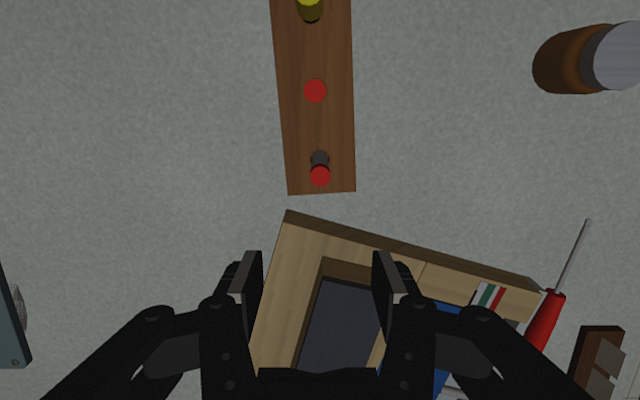

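```bash
python3 -m handwheel '[[0.0145,0.004,0.02,-0.005],[0,0,0.045,0],[0,0,0.045,0],[0,0,0.035,0],[0,0,0.009,0],[0,0,0,0],[0,0,0,0]]'
python3 -m handwheel '[[0,0,0,0],[0,0,0,0],[0,0,0,0],[0,0,0,0],[0,0,0,0],[0,0,0,0]]' 0 50
python3 -m handwheel '[[0,0,-0.02,0],[0,0,-0.03,0],[0,0,-0.04,0],[0,0,-0.03,0],[0,0,0,0],[0,0,0,0]]'
python3 - <<'E'
from h import *
p=imaging.camera_params("wrist");im=imaging.read_camera("wrist");cv2.imwrite("pics/w2.png",im[:,:,::-1])
print("holes top",ray("top",[(314.7,184.4),(361.1,198.3)],43).round(1))
s=get_state()['tcp_pos'];h,sa,v=hsv(im)
for a,c,b,l in blobs(red(h,sa,v),15): print(a,c,b,ray("wrist",c,s[2]+19+20,p).round(1))
goto([616.5,-6.5,160],-.297)
E
```

```text
t: 3.65
tcp_pos: [508.2, 196.4, 79.1]
ee_rot: [2.221, 2.219, 0.004]
contact_force: [0.2, 0.7, 0.3]
grip_width: 0.602
grip_force: 0.0
t: 4.25
tcp_pos: [506.9, 197.0, 78.9]
ee_rot: [2.221, 2.222, 0.001]
contact_force: [-3.3, -0.4, 7.3]
grip_width: 0.176
grip_force: 48.5
t: 4.85
tcp_pos: [507.0, 196.9, 198.0]
ee_rot: [2.22, 2.221, 0.002]
contact_force: [-0.1, -0.6, -2.8]
grip_width: 0.17
grip_force: 49.0
holes top [[ 646.2    5.1   43. ]
 [ 606.8 -129.1   43. ]]
526 [306.8 113.4] [294 101  26  26] [[505.1 269.7 235.7]]
1229 [316.9 312.2] [297 294  40  37] [[508.2 197.3 235.7]]
163 [504.3 329. ] [495 316  20  27] [[579.9 189.6 235.7]]
986 [556.  350.6] [537 323  40  58] [[602.  179.3 235.7]]
shift mm [-203.2  110.3   36.6] roll 1.868 | tcp [506.2 196.7 196.7] yaw 1.571 t 4.9
```

```bash
python3 -m handwheel '[[0,0,0,0.143],[0,0,0,0.143],[0,0,0,0.143],[0,0,0,0.143],[0,0,0,0.143],[0,0,0,0.143],[0,0,0,0.143],[0,0,0,0.143],[0,0,0,0.143],[0,0,0,0.143],[0,0,0,0.143],[0,0,0,0.143]]'
python3 -m handwheel '[[0,0,0,0.144],[0.0297,0.036,0,0],[0.0297,0.036,0,0],[0.0297,0.036,0,0],[0.0297,0.036,0,0],[0,0,0,0],[0,0,0,0],[0,0,0,0]]'
python3 - <<'E'
from h import *
p=imaging.camera_params("wrist");im=imaging.read_camera("wrist");cv2.imwrite("pics/w3.png",im[:,:,::-1])
goto([646.2,5.1,120],-.29)
print(ray("wrist",[(320,200)],43,p))
E
```

```text
t: 6.1
tcp_pos: [505.6, 196.5, 195.1]
ee_rot: [3.132, -0.237, -0.007]
contact_force: [0.8, 0.7, -1.7]
grip_width: 0.177
grip_force: 48.9
t: 6.9
tcp_pos: [578.5, 25.8, 195.9]
ee_rot: [-3.108, 0.452, 0.005]
contact_force: [-0.0, 0.8, -1.6]
grip_width: 0.171
grip_force: 49.1
shift mm [70.9  1.  76.1] roll 0.002 | tcp [578.7  26.1 196.3] yaw -0.288 t 6.95
[[560.18262209  28.87428636  43.        ]]
```

View pics/w3.png

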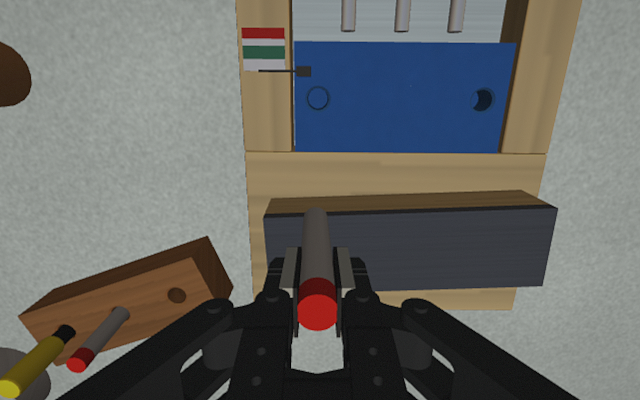

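The held pin's foot is around (315,208). The left hole ring is at (317,98) and the right one at (483,100). I'll fit both.

```bash
cat >> h.py <<'E'
def ring(im,c,r=18):
    "bounding-box centre of non-plain-blue pixels around c"
    x0,y0=int(c[0])-r,int(c[1])-r; g=im[y0:y0+2*r,x0:x0+2*r].astype(float)
    m=np.abs(g-np.median(g,axis=(0,1))).sum(2)>25
    k=max(blobs(cv2.dilate(m.astype(np.uint8),np.ones((2,2))),5),key=lambda b:b[0])
    pts=np.argwhere(k[3])[:,::-1].astype(np.float32); (cx,cy),(a,b),t=cv2.fitEllipse(cv2.convexHull(pts))
    return np.array([x0+cx-.25,y0+cy-.25]),k[2],(round(a,1),round(b,1))
E
python3 - <<'E'
from h import *
p=imaging.camera_params("wrist");im=cv2.imread("pics/w3.png")[:,:,::-1]
L=ring(im,(317,98));R=ring(im,(483,100));print(L,R)
l,r=ray("wrist",[L[0],R[0]],43,p)
d=l-r;print(l.round(1),r.round(1),np.linalg.norm(d).round(1),"jig yaw",np.arctan2(-d[0],d[1]).round(3))
goto([*l[:2],90],np.arctan2(-d[0],d[1]));goto([*r[:2],90],0)
# pin band axis check
h,s,v=hsv(im.copy())
for a,c,b,_ in blobs(red(h,s,v),300): print(a,c,b,ray("wrist",c,196.3+34,p).round(1))
E
```

```text
(array([318.06447029,  97.90805435]), array([ 7,  6, 26, 26], dtype=int32), (25.6, 26.1)) (array([482.75437164,  99.43628693]), array([ 7,  5, 24, 26], dtype=int32), (23.7, 27.7))
[648.8   5.   43. ] [ 607.7 -129.2   43. ] 140.4 jig yaw -0.297
shift mm [ 73.5   0.4 106.1] roll 0.009 | tcp [578.7  26.1 196.3] yaw -0.288 t 6.95
shift mm [ 72.2 140.7 106.1] roll -0.288 | tcp [578.7  26.1 196.3] yaw -0.288 t 6.95
421 [262.6  32.5] [242  28  43  10] [[676.4  14.4 230.3]]
1671 [317.6 305.1] [297 278  40  53] [[580.6  25.8 230.3]]
357 [ 77.9 360.4] [ 66 348  25  25] [[582.9 127.9 230.3]]
```

```bash
python3 -m handwheel '[[0.036,0,0,0.009],[0.0365,0,0,0],[0,0,0.035,0],[0,0,0.035,0],[0,0,0.007,0],[0,0,0,0],[0,0,0,0],[0,0,0,0]]'
python3 - <<'E'
from h import *
p=imaging.camera_params("wrist");s=get_state();im=imaging.read_camera("wrist");cv2.imwrite("pics/w4.png",im[:,:,::-1])
P=lambda X:(lambda q:(q[:2]/q[2]).round(1))(p["intrinsics"]@(p["R"]@np.array(X)+p["t"]))
print(s['tcp_pos'],"hole px",P([648.8,5,43]),"r",P([607.7,-129.2,43]),"foot px",P([*s['tcp_pos'][:2],s['tcp_pos'][2]-64]))
c=P([648.8,5,43]).astype(int);k=im[c[1]-70:c[1]+70,c[0]-90:c[0]+90,::-1]
print(c);cv2.imwrite("pics/w4c.png",cv2.resize(k,None,fx=4,fy=4,interpolation=cv2.INTER_CUBIC))
E
```

```text
t: 7.75
tcp_pos: [650.4, 4.1, 122.8]
ee_rot: [3.107, -0.466, 0.006]
contact_force: [-0.6, -0.1, -1.4]
grip_width: 0.174
grip_force: 49.2
[650.37838293   4.12102453 122.81845283] hole px [317.3 211.5] r [514.2 211.5] foot px [317.8 217.2]
[317 211]
```

View pics/w4c.png

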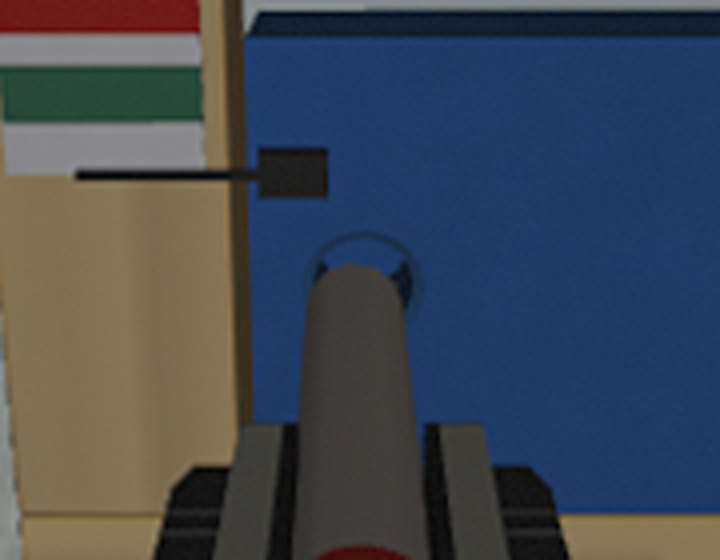

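```bash
python3 - <<'E'
from h import *
p=imaging.camera_params("wrist");y,R=yaw();t=get_state()['tcp_pos']
f=lambda uv,z:(R.T@(ray("wrist",uv,z,p)[0]-t)).round(2)
print("hole far edge -11:",f((318.25,199),43),"centre",f((318.25,213),43));print("foot far edge z59 (-7)",f((316.6,206.8),59),"z61 (-8)",f((316.6,206.8),61))
E
```

```text
hole far edge -11: [ 7.29  0.36 79.73] centre [-3.22  0.37 79.69]
foot far edge z59 (-7) [ 7.18 -0.77 63.73] z61 (-8) [ 7.9  -0.76 61.73]
```

```bash
python3 -m handwheel '[[-0.0034,0.0011,0,0],[0,0,0.012,0],[0,0,0,0],[0,0,0,0]]'
python3 - <<'E'
from h import *
im=imaging.read_camera("wrist");cv2.imwrite("pics/w5.png",cv2.resize(im[140:260,237:397,::-1],None,fx=4,fy=4,interpolation=cv2.INTER_CUBIC))
E
```

```text
t: 8.2
tcp_pos: [644.9, 3.8, 107.5]
ee_rot: [-3.107, 0.467, 0.003]
contact_force: [0.8, 0.1, -1.1]
grip_width: 0.178
grip_force: 49.2
```

View pics/w5.png

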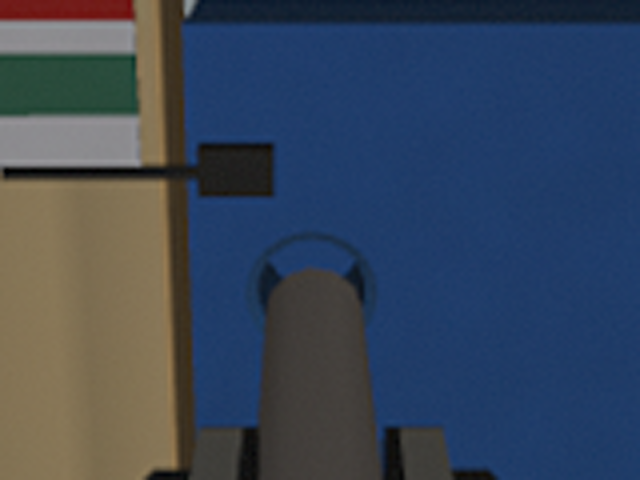

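```bash
python3 -m handwheel '[[0.0005,0,0.004,0],[0,0,0.004,0],[0,0,0.004,0],[0,0,0,0]]'
```

```text
t: 8.65
tcp_pos: [645.7, 3.7, 95.4]
ee_rot: [-3.107, 0.467, 0.001]
contact_force: [1.1, 0.2, -2.4]
grip_width: 0.173
grip_force: 49.2
```

```bash
python3 -m handwheel '[[0,0,0.005,0],[0,0,0.005,0],[0,0,0.004,0],[0,0,0,0]]'
```

```text
t: 9.05
tcp_pos: [645.8, 3.7, 81.5]
ee_rot: [-3.107, 0.467, 0.001]
contact_force: [0.6, -0.5, -2.4]
grip_width: 0.177
grip_force: 49.2
```

```bash
python3 -m handwheel '[[0,0,0.0015,0],[0,0,0,0],[0,0,0,0],[0,0,0,0],[0,0,0,0]]' 0.6
python3 -m handwheel '[[0,0,-0.02,0],[0,0,-0.03,0],[0,0,-0.035,0],[0,0,-0.035,-0.11],[0,0,0,-0.147],[0,0,0,-0.147],[0,0,0,-0.147],[0,0,0,-0.147],[0,0,0,-0.147],[0,0,0,-0.147],[0,0,0,-0.147],[0,0,0,-0.147]]'
python3 -m handwheel '[[0,0,0,-0.147],[0,0,0,-0.147],[0,0,0,-0.147],[0,0,0,-0.147],[0.043,-0.024,0,0],[0.043,-0.024,0,0],[0.043,-0.024,0,0],[0.043,-0.024,0,0],[0.043,-0.024,0,0],[0.03,-0.018,0,0],[0,0,0,0],[0,0,0,0]]'
python3 - <<'E'
from h import *
p=imaging.camera_params("wrist");im=imaging.read_camera("wrist");cv2.imwrite("pics/w6.png",im[:,:,::-1])
h,s,v=hsv(im)
for a,c,b,l in blobs(red(h,s,v),15): print(a,c,b,ray("wrist",c,111,p).round(1))
goto([502.3,262,79],1.571)
im=imaging.read_camera("scene");h,s,v=hsv(im);im2=imaging.read_camera("top");h2,s2,v2=hsv(im2)
cv2.imwrite("pics/s6.png",im[:,:,::-1]);cv2.imwrite("pics/t6.png",im2[:,:,::-1])
for a,c,b,l in blobs(red(h,s,v)): print("scene",a,c)
for a,c,b,l in blobs(red(h2,s2,v2)): print("top",a,c)
E
```

```text
t: 9.55
tcp_pos: [646.1, 3.6, 81.1]
ee_rot: [3.107, -0.467, 0.001]
contact_force: [1.2, 0.0, -0.2]
grip_width: 0.599
grip_force: 0.0
t: 10.75
tcp_pos: [645.9, 3.7, 200.9]
ee_rot: [2.762, 1.498, 0.0]
contact_force: [0.2, -0.0, 0.7]
grip_width: 0.603
grip_force: 0.0
t: 11.95
tcp_pos: [506.5, 248.6, 201.1]
ee_rot: [2.213, 2.229, 0.001]
contact_force: [-0.3, -0.4, 1.1]
grip_width: 0.598
grip_force: 0.0
413 [308.3 187.5] [297 177  23  23] [[501.6 260.3 111. ]]
67 [557.  362.5] [549 358  15  11] [[719.9 101.6 111. ]]
shift mm [ 14.3  -4.9 122. ] roll 0.005 | tcp [507.1 247.7 201.1] yaw 1.576 t 12.0
scene 89 [283.3   3.5]
scene 114 [306.4   4.2]
scene 165 [542.   19.2]
scene 170 [570.2  21.1]
scene 56 [343.4  66.2]
scene 36 [337.7  73.1]
scene 1791 [181.8 107.7]
scene 20 [416.5 196. ]
scene 26 [326.3 213.9]
scene 18 [330.9 244.8]
scene 253 [303.3 269. ]
top 235 [326.7 138.7]
top 22 [305.5 162.9]
top 31 [314.3 178.9]
top 40 [217.4 231.1]
top 6752 [582.  326.1]
```

```bash
python3 -c "
from h import *
print(tri('top',(314.3,178.9),'scene',(326.3,213.9)))"
python3 -m handwheel '[[0.0138,-0.0045,0.02,0.005],[0,0,0.045,0],[0,0,0.045,0],[0,0,0.012,0],[0,0,0,0],[0,0,0,0]]'
python3 -m handwheel '[[0,0,0,0],[0,0,0,0],[0,0,0,0],[0,0,0,0],[0,0,0,0]]' 0 50
python3 -m handwheel '[[0,0,-0.02,0],[0,0,-0.03,0],[0,0,-0.04,0],[0,0,-0.03,0],[0,0,0,0]]'
python3 -m handwheel '[[0,0,0,0.147],[0,0,0,0.147],[0,0,0,0.147],[0,0,0,0.147],[0,0,0,0.147],[0,0,0,0.147],[0,0,0,0.147],[0,0,0,0.147],[0,0,0,0.147],[0,0,0,0.147],[0,0,0,0.147],[0,0,0,0.147]]'
python3 -m handwheel '[[0,0,0,0.105],[0,0,0,0],[0,0,0,0]]'
python3 -c "
from h import *
goto([605.7,-128.5,122.8],-.297)"
```

```text
[647.79690435   5.08529528 111.67269412]
t: 12.7
tcp_pos: [503.9, 261.5, 80.3]
ee_rot: [2.222, 2.219, 0.003]
contact_force: [-0.0, -0.3, 0.4]
grip_width: 0.601
grip_force: 0.0
t: 13.2
tcp_pos: [502.8, 262.1, 80.7]
ee_rot: [2.22, 2.221, 0.003]
contact_force: [-2.2, 0.2, 5.4]
grip_width: 0.176
grip_force: 48.6
t: 13.7
tcp_pos: [505.0, 262.8, 204.6]
ee_rot: [2.217, 2.218, 0.014]
contact_force: [0.4, -0.4, -1.2]
grip_width: 0.17
grip_force: 49.1
t: 14.9
tcp_pos: [501.5, 261.6, 197.9]
ee_rot: [3.125, -0.312, -0.002]
contact_force: [-0.5, 0.5, -1.8]
grip_width: 0.172
grip_force: 49.0
t: 15.2
tcp_pos: [501.8, 261.7, 198.2]
ee_rot: [3.107, -0.462, -0.001]
contact_force: [-0.5, 0.2, -1.5]
grip_width: 0.173
grip_force: 48.9
shift mm [213.  343.   75.5] roll 0.002 | tcp [501.8 261.7 198.2] yaw -0.295 t 15.2
```

```bash
python3 -m handwheel '[[0.0236,0.0383,0,0],[0.0236,0.0383,0,0],[0.0236,0.0383,0,0],[0.0236,0.0383,0,0],[0.0236,0.0383,0,0],[0.0236,0.0383,0,0],[0.0236,0.0383,0,0],[0.0236,0.0383,0,0],[0.0236,0.0383,0,0],[0,0,0,0],[0,0,0,0]]'
python3 -m handwheel '[[0,0,0.04,0],[0,0,0.034,0],[0,0,0.01,0],[0,0,0,0],[0,0,0,0]]'
python3 - <<'E'
from h import *
im=imaging.read_camera("wrist");cv2.imwrite("pics/w7.png",cv2.resize(im[140:260,237:397,::-1],None,fx=4,fy=4,interpolation=cv2.INTER_CUBIC))
goto([605,-130,106],-.297)
E
```

```text
t: 16.3
tcp_pos: [603.6, -131.1, 198.1]
ee_rot: [-3.106, 0.468, 0.002]
contact_force: [0.7, 0.4, -0.9]
grip_width: 0.171
grip_force: 49.2
t: 16.8
tcp_pos: [604.9, -129.6, 116.3]
ee_rot: [3.107, -0.464, 0.003]
contact_force: [0.2, 0.3, -1.0]
grip_width: 0.172
grip_force: 49.3
shift mm [-0.3  0.1 10.9] roll -0.0 | tcp [ 605.3 -130.   116.9] yaw -0.297 t 16.85
```

View pics/w7.png

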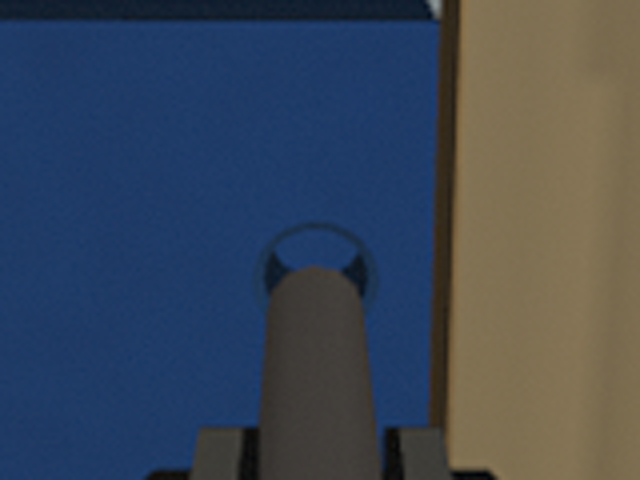

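```bash
python3 - <<'E'
from h import *
p=imaging.camera_params("wrist");y,R=yaw();t=get_state()['tcp_pos']
f=lambda uv,z:(R.T@(ray("wrist",uv,z,p)[0]-t)).round(2)
print("hole far edge -11:",f((316,196),43));print("foot far edge -7",f((316.2,206.5),t[2]-80.5+15))
E
```

```text
hole far edge -11: [11.38 -1.19 73.94]
foot far edge -7 [ 6.76 -1.04 65.52]
```

```bash
python3 -m handwheel '[[0.0003,0,0.006,0],[0,0,0.004,0],[0,0,0.004,0],[0,0,0.004,0],[0,0,0,0]]'
```

```text
t: 17.35
tcp_pos: [604.5, -130.2, 96.3]
ee_rot: [-3.106, 0.467, -0.001]
contact_force: [2.8, 0.2, -2.9]
grip_width: 0.169
grip_force: 49.3
```

```bash
python3 -m handwheel '[[0,0,0.005,0],[0,0,0.005,0],[0,0,0.004,0],[0,0,0,0]]'
```

```text
t: 17.75
tcp_pos: [604.5, -130.1, 82.2]
ee_rot: [-3.106, 0.467, -0.0]
contact_force: [3.3, 1.0, -3.8]
grip_width: 0.17
grip_force: 49.3
```

```bash
python3 -m handwheel '[[0,0,0.001,0],[0,0,0,0],[0,0,0,0],[0,0,0,0],[0,0,0,0]]' 0.6
python3 -m handwheel '[[0,0,-0.02,0],[0,0,-0.03,0],[0,0,-0.035,0],[0,0,-0.035,0],[-0.0376,-0.014,0,0],[-0.0376,-0.014,0,0],[-0.0376,-0.014,0,0],[-0.0376,-0.014,0,0],[-0.0376,-0.014,0,0],[0,0,0,0],[0,0,0,0]]'
python3 - <<'E'
from h import *
im={n:imaging.read_camera(n) for n in("top","scene","wrist")}
for n in im: cv2.imwrite(f"pics/{n}8.png",im[n][:,:,::-1])
B={n:[(a,c) for a,c,b,l in blobs(red(*hsv(im[n]))) if a<60] for n in("top","scene")};print(B)
h,s,v=hsv(im["top"])
for a,c,b,l in blobs((v<70)&(s<90),800):
    if 100<c[1]<270 and 250<c[0]<400:
        r=cv2.minAreaRect(np.argwhere(l)[:,::-1].astype(np.float32));print(a,c,np.round(ray("top",cv2.boxPoints(r),95)[:,:2],1).tolist())
goto([445.6,-8.2,52],-.297)
E
```

```text
t: 18.25
tcp_pos: [604.1, -130.2, 81.9]
ee_rot: [3.107, -0.467, -0.0]
contact_force: [1.0, -0.9, -1.0]
grip_width: 0.599
grip_force: 0.0
t: 19.35
tcp_pos: [445.0, -7.8, 202.5]
ee_rot: [3.107, -0.465, 0.003]
contact_force: [0.6, -0.6, 0.0]
grip_width: 0.6
grip_force: 0.0
{'top': [(np.int32(24), array([305.5, 162.9])), (np.int32(30), array([314.3, 178.8])), (np.int32(28), array([363.2, 194.4]))], 'scene': [(np.int32(23), array([288.1, 198.3])), (np.int32(27), array([326.2, 213.9])), (np.int32(18), array([330.9, 244.8]))]}
shift mm [ -0.9  -0.4 150.1] roll -0.002 | tcp [446.2  -8.8 202.1] yaw -0.299 t 19.5
```

View pics/wrist8.png

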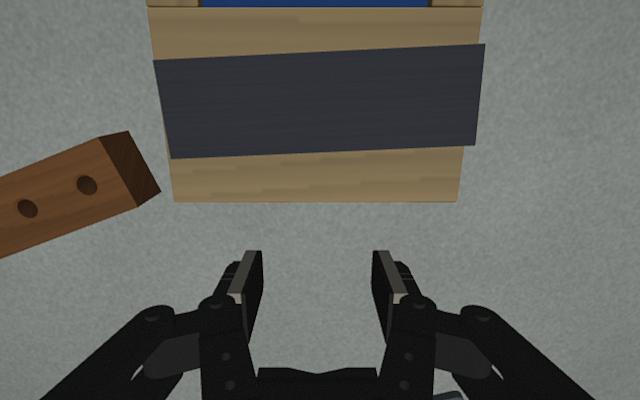

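```bash
python3 - <<'E'
from h import *
print("pin2",tri("top",(363.2,194.4),"scene",(288.1,198.3)).round(1),"pin1",tri("top",(314.3,178.8),"scene",(326.2,213.9)).round(1))
p=imaging.camera_params("wrist");y,R=yaw();t=get_state()['tcp_pos']
f=lambda uv,z:(R.T@(ray("wrist",uv,z,p)[0]-t)).round(1)
print("near corners",f((172,158),95),f((475,145),95),"deck edge",f((173,202),45),f((457,202),45))
E
```

```text
pin2 [ 606.3 -128.4  111.5] pin1 [648.1   5.  111.9]
near corners [  31.1 -110.8  107.1] [ 40.9 118.1 107.1] deck edge [ -21.3 -137.6  157. ] [-21.3 132.6 157.1]
```

```bash
python3 -m handwheel '[[0,0,0.045,0],[0,0.001,0.045,0],[0,0,0.04,0],[0,0,0.018,0],[0,0,0,0],[0,0,0,0]]'
python3 -m handwheel '[[0.008,0,0,0],[0.005,0,0,0],[0.004,0,0,0],[0.004,0,0,0],[0.004,0,0,0],[0.004,0,0,0],[0.004,0,0,0],[0.004,0,0,0],[0,0,0,0]]'
```

```text
t: 20.1
tcp_pos: [445.7, -9.6, 53.8]
ee_rot: [-3.107, 0.468, 0.001]
contact_force: [-1.2, -1.1, 0.7]
grip_width: 0.602
grip_force: 0.0
t: 21.0
tcp_pos: [481.0, -20.2, 53.8]
ee_rot: [3.107, -0.467, 0.002]
contact_force: [0.5, 0.2, -0.1]
grip_width: 0.604
grip_force: 0.0
```

```bash
python3 -m handwheel '[[0.005,0,0,0],[0.005,0,0,0],[0.005,0,0,0],[0.005,0,0,0],[0.005,0,0,0],[0.005,0,0,0],[0.005,0,0,0],[0.005,0,0,0],[0.005,0,0,0],[0.003,0,0,0],[0.002,0,0,0],[0,0,0,0]]'
python3 - <<'E'
from h import *
im=imaging.read_camera("wrist");cv2.imwrite("pics/w9.png",im[:,:,::-1])
goto([568-29*.956,-45.7+29*.2926,52],-.297)
E
```

```text
t: 22.2
tcp_pos: [528.5, -34.8, 53.9]
ee_rot: [3.107, -0.467, 0.001]
contact_force: [0.3, 0.3, -0.0]
grip_width: 0.594
grip_force: 0.0
shift mm [11.9 -1.1  2. ] roll -0.001 | tcp [528.5 -34.8  54. ] yaw -0.298 t 22.25
```

View pics/w9.png

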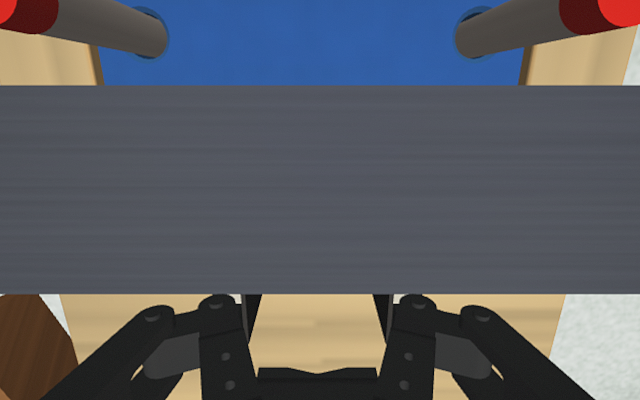

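The riser is now square to the tool, its far edge level at v=86, with the pin feet just ahead at (155,35) and (470,35). From here I'll creep forward, watching force and gauge numerically.

```bash
python3 -m handwheel '[[0.004,0,0,0],[0.003,0,0,0],[0.002,0,0,0],[0.002,0,0,0],[0.002,0,0,0],[0.002,0,0,0],[0.001,0,0,0],[0,0,0,0],[0,0,0,0]]'
cat >> h.py <<'E'
def gauge():
    "pointer & green zone & blue far edge in the top view, jig x (mm)"
    im=imaging.read_camera("top");h,s,v=hsv(im);xd=np.array([np.cos(-.297),np.sin(-.297)]);o=np.array([568,-45.7])
    J=lambda uv,z:((ray("top",uv,z)[:,:2]-o)@np.c_[xd,[-xd[1],xd[0]]])
    u,w=np.meshgrid(np.arange(640),np.arange(400));A=J(np.c_[u.ravel(),w.ravel()],45).reshape(400,640,2)
    roi=(A[...,0]>40)&(A[...,0]<150)&(A[...,1]>60)&(A[...,1]<140)
    for n,m in(("green",(h>60)&(h<90)&(s>90)),("red",((h<8)|(h>172))&(s>150)),("black",(v<60)&(s<110))):
        for a,c,b,l in blobs(m&roi,3): print(n,a,A[l].mean(0).round(1),A[l].min(0).round(1),A[l].max(0).round(1))
    m=(h>100)&(h<125)&(s>150)&(v>40)&(abs(A[...,1])<50)&(A[...,0]>60)
    print("block far edge",np.percentile(A[m][:,0],99.5).round(1))
    return im
E
python3 -c "
from h import *
im=gauge();cv2.imwrite('pics/t10.png',im[:,:,::-1]);print(get_state()['contact_force'])"
```

```text
t: 23.15
tcp_pos: [542.7, -39.0, 53.6]
ee_rot: [-3.107, 0.466, 0.002]
contact_force: [-5.0, 1.6, 1.2]
grip_width: 0.602
grip_force: 2.4
green 22 [ 97.3 117.5] [ 94.4 103.7] [100.2 131.4]
red 24 [112.2 116.2] [109.2 101.8] [116.  132.3]
black 24 [72.5 85.9] [43.6 82.5] [100.3  88.3]
black 36 [69.  70.6] [41.5 67. ] [98.2 73.7]
black 36 [ 51.2 107.9] [ 40.3 101.1] [ 62.7 114.9]
block far edge 104.7
[-3.76095067  1.63779246  0.72169983]
```

```bash
python3 -m handwheel '[[0.001,0,0,0],[0.001,0,0,0],[0.001,0,0,0],[0.001,0,0,0],[0.001,0,0,0],[0.001,0,0,0],[0.001,0,0,0],[0.001,0,0,0],[0,0,0,0],[0,0,0,0]]'
cat > edge.py <<'E'
from h import *
# sub-pixel profile of block far edge (blueness) along jig x, top view; t6 = rest
def prof(im,ys):
    xd=np.array([np.cos(-.297),np.sin(-.297)]);yd=np.array([-xd[1],xd[0]]);o=np.array([568,-45.7]);p=imaging.camera_params("top")
    X=np.arange(60,135,.5);out=[]
    for y in ys:
        W=np.c_[o+X[:,None]*xd+y*yd,np.full(len(X),45.)]
        q=(W@p["R"].T+p["t"])@p["intrinsics"].T;q=(q[:,:2]/q[:,2:]).astype(np.float32)
        out.append(cv2.remap(np.ascontiguousarray(im),q[None,:,0],q[None,:,1],cv2.INTER_LINEAR)[0].astype(float))
    return X,np.mean(out,0)
ims={"rest":cv2.imread("pics/t6.png")[:,:,::-1],"now":imaging.read_camera("top")}
cv2.imwrite("pics/now.png",ims["now"][:,:,::-1])
for k,im in ims.items():
    X,b=prof(im,[-37,-32,-10,-5,0,38,42]);s=b[:,2]-b[:,0]
    hi,lo=s[:20].mean(),s[-40:].min();i=np.argmax(s<(hi+lo)/2);e=X[i]
    X,g=prof(im,np.arange(98,106)); 
    print(k,"edge",e);print(" strip y98-106 (x,rgb):",[(x,*c.astype(int)) for x,c in zip(X[20:110:4],g[20:110:4])])
s=get_state();print(s['tcp_pos'].round(1),s['contact_force'].round(1))
E
python3 edge.py
```

```text
t: 24.2
tcp_pos: [549.3, -40.9, 53.4]
ee_rot: [-3.106, 0.466, 0.005]
contact_force: [-7.6, 2.7, 2.9]
grip_width: 0.597
grip_force: 4.1
rest edge 106.0
 strip y98-106 (x,rgb): [(np.float64(70.0), np.int64(145), np.int64(130), np.int64(97)), (np.float64(72.0), np.int64(145), np.int64(129), np.int64(97)), (np.float64(74.0), np.int64(142), np.int64(125), np.int64(94)), (np.float64(76.0), np.int64(143), np.int64(126), np.int64(94)), (np.float64(78.0), np.int64(143), np.int64(126), np.int64(94)), (np.float64(80.0), np.int64(138), np.int64(123), np.int64(92)), (np.float64(82.0), np.int64(117), np.int64(105), np.int64(83)), (np.float64(84.0), np.int64(105), np.int64(99), np.int64(88)), (np.float64(86.0), np.int64(125), np.int64(121), np.int64(115)), (np.float64(88.0), np.int64(151), np.int64(148), np.int64(142)), (np.float64(90.0), np.int64(149), np.int64(147), np.int64(141)), (np.float64(92.0), np.int64(128), np.int64(131), np.int64(122)), (np.float64(94.0), np.int64(94), np.int64(107), np.int64(90)), (np.float64(96.0), np.int64(78), np.int64(97), np.int64(75)), (np.float64(98.0), np.int64(
[... 1393 characters left out ...]
64(72), np.int64(61)), (np.float64(96.0), np.int64(55), np.int64(77), np.int64(63)), (np.float64(98.0), np.int64(56), np.int64(79), np.int64(64)), (np.float64(100.0), np.int64(69), np.int64(87), np.int64(72)), (np.float64(102.0), np.int64(100), np.int64(108), np.int64(95)), (np.float64(104.0), np.int64(125), np.int64(124), np.int64(117)), (np.float64(106.0), np.int64(135), np.int64(124), np.int64(119)), (np.float64(108.0), np.int64(133), np.int64(100), np.int64(92)), (np.float64(110.0), np.int64(120), np.int64(65), np.int64(55)), (np.float64(112.0), np.int64(120), np.int64(59), np.int64(47)), (np.float64(114.0), np.int64(124), np.int64(69), np.int64(53))]
[549.3 -40.9  53.5] [-7.7  2.9  3.6]
```

```bash
python3 -m handwheel '[[0.001,0,0,0],[0.001,0,0,0],[0.001,0,0,0],[0.001,0,0,0],[0,0,0,0],[0,0,0,0],[0,0,0,0],[0,0,0,0]]'
python3 edge.py | sed 's/np.int64//g;s/np.float64//g'
python3 - <<'E'
from h import *
im=imaging.read_camera("wrist");h,s,v=hsv(im)
# slate far edge slope: blue/wood -> slate transition per column (squareness)
for u in(120,200,320,440,500): print(u,np.argmax(s[20:200,u].astype(int)<70)+20,end=' ')
im=imaging.read_camera("scene")
b=[(a,c) for a,c,_,l in blobs(red(*hsv(im))) if a<60];t=imaging.read_camera("top");print(b,[(a,c) for a,c,_,l in blobs(red(*hsv(t))) if a<60])
E
```

```text
t: 25.05
tcp_pos: [552.4, -41.8, 53.3]
ee_rot: [-3.106, 0.466, 0.008]
contact_force: [-9.1, 4.5, 4.2]
grip_width: 0.598
grip_force: 5.1
rest edge 106.0
 strip y98-106 (x,rgb): [((70.0), (145), (130), (97)), ((72.0), (145), (129), (97)), ((74.0), (142), (125), (94)), ((76.0), (143), (126), (94)), ((78.0), (143), (126), (94)), ((80.0), (138), (123), (92)), ((82.0), (117), (105), (83)), ((84.0), (105), (99), (88)), ((86.0), (125), (121), (115)), ((88.0), (151), (148), (142)), ((90.0), (149), (147), (141)), ((92.0), (128), (131), (122)), ((94.0), (94), (107), (90)), ((96.0), (78), (97), (75)), ((98.0), (74), (95), (74)), ((100.0), (83), (100), (81)), ((102.0), (106), (113), (99)), ((104.0), (134), (132), (122)), ((106.0), (145), (133), (126)), ((108.0), (140), (106), (97)), ((110.0), (127), (69), (58)), ((112.0), (127), (63), (50)), ((114.0), (131), (73), (55))]
now edge 120.0
 strip y98-106 (x,rgb): [((70.0), (48), (54), (60)), ((72.0), (51), (56), (62)), ((74.0), (62), (65), (67)), ((76.0), (79), (78), (73)), ((78.0), (98), (93), (79)), ((80.0), (104), (97), (81)), ((82.0), (102), (97), (84)), ((84.0), (107), (107), (102)), ((86.0), (115), (117), (118)), ((88.0), (119), (122), (127)), ((90.0), (117), (121), (125)), ((92.0), (99), (105), (108)), ((94.0), (61), (71), (69)), ((96.0), (49), (66), (58)), ((98.0), (51), (74), (61)), ((100.0), (60), (80), (69)), ((102.0), (89), (99), (91)), ((104.0), (121), (122), (116)), ((106.0), (133), (122), (118)), ((108.0), (128), (94), (89)), ((110.0), (119), (63), (55)), ((112.0), (120), (60), (48)), ((114.0), (123), (69), (52))]
[552.3 -41.8  53.3] [-10.7   3.4   5.1]
120 20 200 87 320 86 440 86 500 39 [(np.int32(28), array([340.9,  65.9])), (np.int32(30), array([337.1,  73.1])), (np.int32(28), array([285.1, 201.1])), (np.int32(33), array([323.7, 216.6])), (np.int32(18), array([330.9, 244.8]))] [(np.int32(25), array([305.5, 162.8]))]
```

```bash
python3 -m handwheel '[[0,0,0,0],[0,0,0,0],[0,0,0,0],[0,0,0,0],[0,0,0,0],[0,0,0,0],[0,0,0,0],[0,0,0,0],[0,0,0,0],[0,0,0,0]]'; python3 edge.py | grep -E "edge|^\["; python3 -c "
from h import *
print(env.finish_job())"
```

```text
t: 26.25
tcp_pos: [552.3, -41.8, 53.3]
ee_rot: [-3.106, 0.466, 0.008]
contact_force: [-9.5, 4.7, 4.0]
grip_width: 0.601
grip_force: 5.1
rest edge 106.0
now edge 120.5
[552.4 -41.8  53.3] [-9.4  4.7  4.2]
the job is handed in; nothing more can be done
None
```

Both pins are fully home in the stop block, and the job was handed in at about 26 s with the riser held square against them. The block is pressed in about 14 mm, mid-green on the gauge, at about 10 N. I read that from measured positions and forces, because my picture views were used up.

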